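# Re-peg the vent stay to its widest hole

## Robot

A 6-joint arm with a two-finger parallel gripper is mounted at the origin on the work surface; the furniture and walls round the work are solid. World frame = base frame: x ahead of the robot, y to its left, z up, the work surface at z = 0. Lengths are in mm, angles in rad, forces in N, time in s.
With the tool pointing down it reaches from about 350 to 975 mm from the base axis. Payload 7.1 kg.
Tool frame: the origin (TCP) lies midway between the tips of the shut fingers; the grasp point (between the pads) lies 19 mm behind it (ctrl.grip_depth is the distance from the TCP to the grasp point, in mm); z points along the fingers, y is the line along which they close (so a half turn about z gives the same grasp; the last joint's range is limited). The gripper opens to 88 mm and grips with 3 to 60 N. Pads are 20 mm wide; open, the fingers measure 115 mm over their backs; the gripper's body (75 mm by 178 mm) begins 61 mm behind the grasp point.
Start: joints at [-1.122, 0.423, 1.63, -0, 1.089, -0.019], TCP at [281.841, -557.826, 222.675] pointing down, gripper open.
Joint ranges: [-3, 3], [-0.9, 2.11], [0.09, 2.58], [-1.31, 4.45], [0.11, 2.69], [-2.54, 2.54]. Speed limits (rad/s): [2.39, 2.39, 3.01, 3.14, 3.14, 3.14].

## Interface

Orientations are given as a rotation vector (axis times angle).
In Python, from workcell import ctrl, cams gives the robot as it stands.
- The arm moves only by the tool move_arm, never from a script. Its argument "steps" is a list of rows, each a list of 3 entries, a list of its own where there are three numbers: the shift along the tool's x, y, z in units of 25 mm (1.0 is 25 mm), then the turn about the tool's z in units of 5 degrees (1.0 is 5 degrees), then the closure, from 0 (fully open) to 1 (shut). A call has 1 to 20 rows; each row shifts and turns the commanded pose from where the row before left it, along the tool's axes as they then stand; what a row does not reach is not made up. A row lasts 1/12 s, in which the tool goes at most 41.7 mm and 7.16 degrees, less where a joint would pass 70% of its speed; a pose out of reach is approached as far as the arm can. A call is refused whole if a number of a shift passes 1 or a number of a turn 1, either way. A call with a gripper value outside its range is refused whole. The fingers move at their own pace and stop on an object; the grip force is fixed at half the most. Time passes only in rows, so rows that do not move let the fingers close. It gives the time, the measured TCP pose, the force, the opening and the grip force at its end, in the units of the state.
- ctrl.get_obs(): the state, without advancing time (a new reading comes with each control period).
- cams.get_image(name): name is "scene" or "top" or "wrist"; returns a dict with "image" (480x640x3 uint8, red, green, blue), "camera_matrix" (3x3 intrinsics, pixels), "xyz" and "rotation" of the camera in the world; the wrist camera has in their place "mount" (4x4, takes a point from camera to tool coordinates, whose origin is the TCP and whose axes are the flange's). Camera axes: x right, y down, z forward; pixel columns grow to the right and rows downward; lengths in mm; the calibration is good to about 2 mm. A picture is of the moment at which its call begins: read the wrist's pose just before it. There is no depth.
- ctrl.close_job(): hands the job in; it is judged then, once.
Trained networks look in the newest picture that a camera, given by its name, has taken for a name from the list of things; names that differ only in an ending like _2 or _b are one class to them, and where a whole thing is asked for, a point or a joint stands for the part that bears it (a point fixed in the world has none). Each returns a list of dicts, best first, with "p" (0 to 1); they miss things now and then, are a little off and sometimes report something else, mostly with a low value. They report only what shows in the picture. A call takes as long as a camera call.
- cams.boxes_of(camera, thing): "rect" ([centre column, centre row, width, height] in pixels, round what is visible of it).
- cams.cut_out(camera, thing): "pixels" (480x640 bool, what is visible of it) and "rect" ([centre column, centre row, width, height] in pixels, round what is visible of it).
The state is a dict: "t": time; "qpos": joint angles; "qvel": joint speeds; "joint_torque": joint torques, N m; "ee_pos": TCP position; "orientation": TCP orientation; "ft_force": force on the tool from outside, world axes, zero at the start; "moment": the same for the moment, N m; "width": finger opening in mm; "grasp_force": force on a finger pad.
Only numpy, scipy, OpenCV 4.12 (cv2) and the standard library are available. Lean on these libraries where they do the work, as an engineer would, in place of code of your own. Each camera call takes 0.05 s, during which the arm holds its last target. There are 200 camera calls.

## Task

The small air vent on the desk is held nearly shut by its perforated stay, whose long slot sits over the pin on the sill. Lift the stay off the pin, push the vent open with it, and drop the round hole nearest the knob over the pin, fully down on the pin's collar. Work by feel: the pin's place along its slot in the sill is not known exactly, so never force the stay against it (stay under 25 N), and leave the things around it where they are.

Things in the scene. Friction and masses are not known exactly. Their poses are not given: they have to be found in the camera images.
- sill: T-shaped dark steel sill plate, 10 mm thick, fixed to the desk. Origin: underside, below the middle of the pin's clamping slot; x runs along that slot towards the vent frame, y to the frame's hinge side, z up.
- sill_slot (a point): Middle of the 40 mm slot, sill top. A steel pin is clamped in it upright at sill y = 0, x from -8 to +8 mm (differs each time, not measured; does not move under allowed forces). Pin: 20 mm wide collar, flat top 34 mm above the desk; above it the peg, 8 mm across, to 44 mm, its last 2 mm tapered to a blunt 7 mm tip.
- leaf_hinge (a point): On the leaf's upright hinge axis, 37 mm above the desk; x = 90, y = 105 mm in the sill's frame.
- leaf (a joint): Opening angle of the vent leaf, rad: 0 shut, grows as its free edge swings towards the sill's +x; limit 1.35; 0.35 at the start. Light friction (about 0.1 N m): it stays where it is left. The stay's pivot is carried by the leaf at hinge + 120 mm * (sin a, -cos a) in the sill's x, y for leaf angle a.
- stay: Flat steel stay, 22 mm wide, 6 mm thick, 278 mm long, level at the start. Origin: its pivot under the leaf, mid-thickness, 37 mm above the desk. It runs from there along its own -x; z is up. At the pivot it swings sideways almost freely and tilts up; let go, it falls (about 0.12 kg). Only the pin supports it level; beside the pin it hangs a little lower.
- stay_knob (a point): Centre of the round upright knob on the stay's free end: 16 mm across, 32 mm tall, from 40 to 72 mm above the desk; this point is 53 mm above the desk with the stay level, 250 mm from the pivot. The stay can turn under the fingers that pinch the knob.
- stay_slot (a point): Middle, on the stay's underside, of the long slot that is over the pin at the start: 28 mm along the stay, 10.5 mm wide, 132 mm from the pivot. The pin stands anywhere in its length.
- stay_hole_near (a point): Centre, on the underside, of the round hole next to the slot: 10.5 mm across, 166 mm from the pivot. Not to be used.
- stay_hole_far (a point): Centre, on the underside, of the round hole nearest the knob: 10.5 mm across, 200 mm from the pivot. This one goes over the pin.
- stepper_motor: Bystander: square motor 47x42x61 mm with a shaft on top; origin under its middle.
- flux_bottle: Bystander: small dropper bottle, 34 mm across, 102 mm tall; origin under its middle.
- side_cutters: Bystander: flush cutters lying flat, 49x122x11 mm; origin under the middle.
- tape_black: Bystander: roll of tape lying flat, 55 mm across, 19 mm high; origin under its middle.

How it is judged:
By the outcome, as a careful person would: the job done as asked, in the order asked, and still so for the second after the job is handed in, with the robot touching nothing.
It also fails if it takes over 56 s, if anything falls off the work surface, if the arm or the gripper's body presses on something with over 40 N, if the wrist force passes 120 N, or if a joint passes its speed limit or range.

## Working session

There is one attempt and no reset: what is moved stays moved. The work goes in short steps, Python scripts to look and compute and a tool call to move; the robot and the scene stay as the last step left them, time stands still between calls to the robot, and variables do not carry over. Pictures are saved under pics/ and viewed, at most 10 in all, crops included, and the job is handed in when it is done.

Besides the shell and the picture viewer there is one more tool, called after "Call:" by a JSON object that holds its "fn" and its "kwargs", one argument or row to a line. move_arm: Moves the arm, as the interface text tells. Its arguments: {"type":"object","properties":{"steps":{"type":"array"}},"required":["steps"]}

```bash
mkdir -p pics; ls
cat > h.py <<'E'
import numpy as np, cv2
from workcell import ctrl, cams
from scipy.spatial.transform import Rotation as R
def save(im,n): cv2.imwrite('pics/'+n,im[:,:,::-1])
def ray(c,px):
    K=np.array(c['camera_matrix']);d=np.linalg.inv(K)@np.array([px[0],px[1],1.])
    Rm=np.array(c['rotation'])
    if Rm.shape!=(3,3): Rm=R.from_rotvec(Rm).as_matrix()
    return np.array(c['xyz']),Rm@d
def atz(c,px,z):
    o,d=ray(c,px); return o+d*(z-o[2])/d[2]
E
python3 - <<'E'
from h import *
for n in ['top','scene']:
    c=cams.get_image(n); save(c['image'],n+'0.png'); print(n,c['camera_matrix'],c['xyz'],c['rotation'])
    for t in ['sill','stay','stay_knob','leaf','stepper_motor','flux_bottle','side_cutters','tape_black']:
        for b in cams.cut_out(n,t)[:2]:
            m=np.argwhere(b['pixels']).mean(0)[::-1]
            print(t,round(b['p'],2),np.round(b['rect']),m.round(1),atz(c,m,37).round())
o=ctrl.get_obs();print(o)
E
```

```text
pics
top [[557.83133578   0.         319.44453876]
 [  0.         557.83133578 231.4778798 ]
 [  0.           0.           1.        ]] [ 374.67922132   -6.96779668 1162.44551312] [-2.200053    2.1850141  -0.08186646]
sill 0.74 [289. 243.  97. 103.] [284.3 232.3] [446.  54.  37.]
stay 0.85 [306. 220. 138.  23.] [314.  217.4] [477.  -6.  37.]
stay_knob 0.67 [308. 220. 131.  15.] [314.3 217. ] [478.  -6.  37.]
leaf 0.57 [296. 235. 148.  60.] [292.6 222. ] [467.  37.  37.]
stepper_motor 0.89 [471. 223.  27.  26.] [466.2 220.9] [ 472. -315.   37.]
stepper_motor 0.52 [308. 218. 130.  16.] [315.  216.9] [478.  -8.  37.]
flux_bottle 0.55 [470. 267.  26.  20.] [471.6 264. ] [ 385. -325.   37.]
side_cutters 0.91 [398. 288.  57.  27.] [398.9 285.7] [ 340. -178.   37.]
side_cutters 0.58 [297. 236. 145.  56.] [290.9 221.7] [468.  41.  37.]
tape_black 0.96 [161. 189.  31.  24.] [159.3 188.9] [533. 308.  37.]
scene [[445.25260807   0.         325.22266049]
 [  0.         445.25260807 242.06522244]
 [  0.           0.           1.        ]] [ 892.01180005 -584.70129666  736.08594899] [-2.23750884 -
[... 604 characters left out ...]
426.5 195.3] [551. 282.  37.]
{'t': 0.9, 'qpos': array([-1.12203847e+00,  4.23074429e-01,  1.62989370e+00,  6.51593866e-06,
        1.08860693e+00, -1.89964186e-02]), 'qvel': array([ 0.00056197,  0.00054807, -0.00091971,  0.00117502,  0.00252916,
        0.00108809]), 'joint_torque': array([-7.95283922e-04, -5.44556558e+01, -2.74051076e+01,  6.46577217e-02,
        1.65541784e-02, -7.68910866e-06]), 'ee_pos': array([ 281.82307597, -557.8400136 ,  222.69351939]), 'orientation': array([3.05604893e+00, 7.28058412e-01, 1.47537687e-05]), 'ft_force': array([ 0.24059517,  0.00133995, -0.83459048]), 'moment': array([0.0357021 , 0.02869335, 0.03491698]), 'grasp_force': 0.0, 'width': 87.8923687102191}
```

Run:
```python
import cv2
a=cv2.imread('pics/top0.png')[165:315,205:405]; cv2.imwrite('pics/topc.png',cv2.resize(a,None,fx=4,fy=4,interpolation=cv2.INTER_CUBIC))
a=cv2.imread('pics/scene0.png')[165:315,250:450]; cv2.imwrite('pics/scenec.png',cv2.resize(a,None,fx=4,fy=4,interpolation=cv2.INTER_CUBIC))
```

```text
(no output)
```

View pics/topc.png

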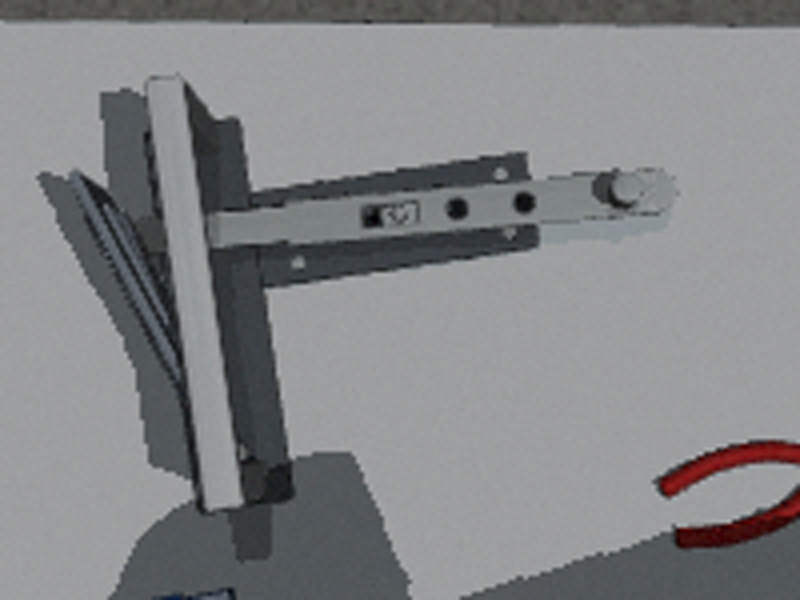

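View pics/scenec.png

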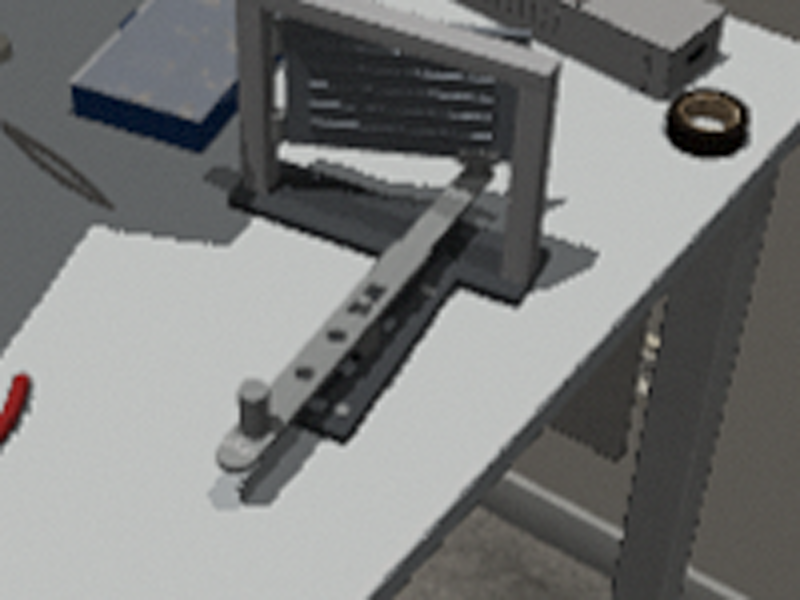

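```bash
cat >> h.py <<'E'
def toolmove(dw,rv):  # world shift -> tool axes, units of 25mm
    return R.from_rotvec(rv).as_matrix().T@np.array(dw)/25
def yaw(rv): # world angle of tool y, deg
    y=R.from_rotvec(rv).as_matrix()[:,1]; return np.degrees(np.arctan2(y[1],y[0]))
E
python3 - <<'E'
from h import *
c={'camera_matrix':[[557.83133578,0,319.44453876],[0,557.83133578,231.4778798],[0,0,1]],'xyz':[374.67922132,-6.96779668,1162.44551312],'rotation':[-2.200053,2.1850141,-0.08186646]}
p=lambda x,y,z:atz(c,(205+x/4,165+y/4),z)
for n,a in dict(knob=(628,188,72),far=(524,202,40),near=(457,209,40),slot=(390,215,40),c1=(525,155,10),c2=(538,247,10),bl=(250,193,10),bl2=(270,287,10)).items(): print(n,p(*a).round(1))
f,k,s=p(524,202,40),p(628,188,72),p(390,215,40)
u=(s-k)[:2];u/=np.linalg.norm(u);print('stay dir',np.degrees(np.arctan2(u[1],u[0])),np.linalg.norm((s-k)[:2]),np.linalg.norm((s-f)[:2]))
rv=[3.05604893,.728058412,0];print(yaw(rv),toolmove([k[0]-281.8,k[1]+557.8,0],rv))
E
```

```text
knob [ 485.2 -100.1   72. ]
far [480.9 -50.3  40. ]
near [477.1 -16.5  40. ]
slot [473.8  17.3  40. ]
c1 [508.2 -51.9  10. ]
c2 [460.4 -58.8  10. ]
bl [487.4  90.6  10. ]
bl2 [438.6  79.7  10. ]
stay dir 95.51841165225801 118.01103686670172 67.99715502362494
-63.19982751817704 [ 1.55145008e+01 -1.26728758e+01 -2.54156434e-04]
```

Call:
{"fn": "move_arm", "kwargs": {
  "steps": [
    [[0.91, -0.745, 0], 0, 0],
    [[0.91, -0.745, 0], 0, 0],
    [[0.91, -0.745, 0], 0, 0],
    [[0.91, -0.745, 0], 0, 0],
    [[0.91, -0.745, 0], 0, 0],
    [[0.91, -0.745, 0], 0, 0],
    [[0.91, -0.745, 0], 0, 0],
    [[0.91, -0.745, 0], 0, 0],
    [[0.91, -0.745, 0], 0, 0],
    [[0.91, -0.745, 0], 0, 0],
    [[0.91, -0.745, 0], 0, 0],
    [[0.91, -0.745, 0], 0, 0],
    [[0.91, -0.745, 0], 0, 0],
    [[0.91, -0.745, 0], 0, 0],
    [[0.91, -0.745, 0], 0, 0],
    [[0.91, -0.745, 0], 0, 0],
    [[0.91, -0.745, 0], 0, 0]
  ]
}}

```text
t: 2.32
ee_pos: [484.7, -99.4, 222.9]
orientation: [3.056, 0.728, 0.001]
ft_force: [0.5, 0.0, -0.5]
width: 87.7
grasp_force: 0.0
```

Call:
{"fn": "move_arm", "kwargs": {
  "steps": [
    [[0, 0, 0.17], -0.98, 0],
    [[0, 0, 0.17], -0.98, 0],
    [[0, 0, 0.17], -0.98, 0],
    [[0, 0, 0.17], -0.98, 0],
    [[0, 0, 0.17], -0.98, 0],
    [[0, 0, 0.17], -0.98, 0],
    [[0, 0, 0.17], -0.98, 0],
    [[0, 0, 0.17], -0.98, 0],
    [[0, 0, 0.17], -0.98, 0],
    [[0, 0, 0.17], -0.98, 0],
    [[0, 0, 0.17], -0.98, 0],
    [[0, 0, 0.17], -0.98, 0],
    [[0, 0, 0.17], -0.98, 0],
    [[0, 0, 0.17], -0.98, 0],
    [[0, 0, 0], 0, 0],
    [[0, 0, 0], 0, 0]
  ]
}}

```text
t: 3.65
ee_pos: [484.2, -100.8, 163.1]
orientation: [-2.117, -2.321, 0.0]
ft_force: [-0.5, 0.4, -0.4]
width: 87.7
grasp_force: 0.0
```

```bash
cat >> h.py <<'E'
def wristcam():
    o=ctrl.get_obs(); c=cams.get_image('wrist'); M=np.array(c['mount']); Rt=R.from_rotvec(o['orientation']).as_matrix()
    c['xyz']=o['ee_pos']+Rt@M[:3,3]; c['rotation']=Rt@M[:3,:3]; return o,c
def proj(c,P):
    Rm=np.array(c['rotation'])
    if Rm.shape!=(3,3): Rm=R.from_rotvec(Rm).as_matrix()
    q=np.array(c['camera_matrix'])@(Rm.T@(np.array(P)-c['xyz'])); return q[:2]/q[2]
E
python3 - <<'E'
from h import *
o,c=wristcam(); save(c['image'],'w1.png'); print(o['t'],o['ee_pos'],yaw(o['orientation']),o['ft_force'],o['qpos'])
print(c['xyz'],c['rotation'],c['camera_matrix'])
for n,P in dict(knob=(485.2,-100.1,72),far=(480.9,-50.3,40),slot=(473.8,17.3,40)).items(): print(n,proj(c,P))
E
```

```text
3.65 [ 484.20684382 -100.78308654  163.14789942] 5.257160863651887 [-0.52943641  0.44127496 -0.44316591] [-2.29295598e-01  3.19110400e-01  1.95989943e+00  4.62940997e-05
  8.62898809e-01 -3.21080453e-01]
[477.35847522 -32.42730834 326.52652734] [[ 9.95698294e-01  8.95062633e-02  2.39486117e-02]
 [ 9.26540894e-02 -9.62850018e-01 -2.53643573e-01]
 [ 3.56232757e-04  2.54771410e-01 -9.67001242e-01]] [[364.3952127    0.         322.23480957]
 [  0.         364.3952127  239.97709156]
 [  0.           0.           1.        ]]
knob [324.23598281 241.38006529]
far [324.52221709 168.21684427]
slot [323.56104537  72.92660519]
```

View pics/w1.png

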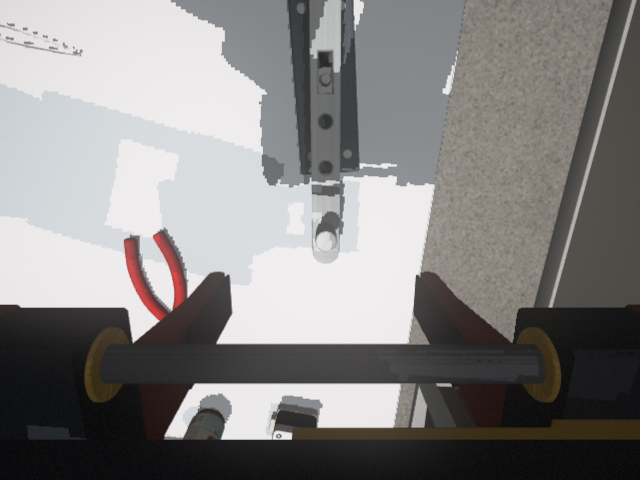

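Run:
```python
import cv2
a=cv2.imread('pics/w1.png')[30:260,270:380]
cv2.imwrite('pics/w1c.png',cv2.resize(a[20:80,30:80],None,fx=10,fy=10,interpolation=cv2.INTER_CUBIC))
```

```text
(no output)
```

View pics/w1c.png

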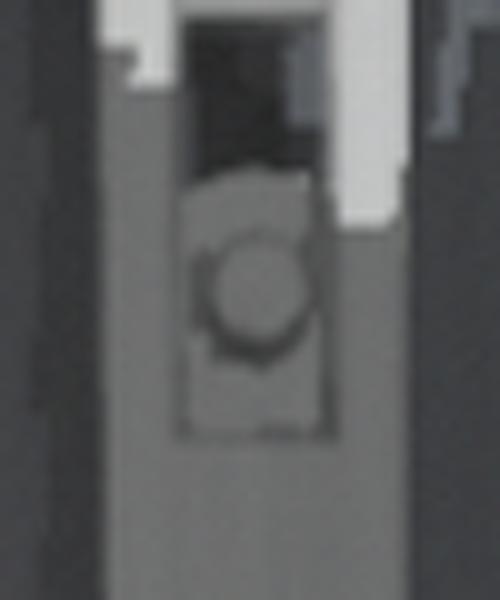

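```bash
cat >> h.py <<'E'
from scipy.optimize import brentq
def goal(pivot,ex_deg,pin):
    """pin world xy; returns p, angle, knob goal"""
    ex=np.array([np.cos(np.radians(ex_deg)),np.sin(np.radians(ex_deg))]);ey=np.array([-ex[1],ex[0]])
    O=np.array(pivot)-131.15*ex+7.72*ey; q=np.array(pin)-O; q=np.array([q@ex,q@ey])
    pv=lambda a:np.array([90+120*np.sin(a),105-120*np.cos(a)])
    a=brentq(lambda a:np.linalg.norm(pv(a)-q)-200,.5,1.35)
    P=O+pv(a)[0]*ex+pv(a)[1]*ey; u=(np.array(pin)-P)/200
    return q,a,P,P+250*u,np.degrees(np.arctan2(-u[1],-u[0])),O
E
python3 - <<'E'
from h import *
c=dict(xyz=[477.35847522,-32.42730834,326.52652734],rotation=np.array([[9.95698294e-01,8.95062633e-02,2.39486117e-02],[9.26540894e-02,-9.62850018e-01,-2.53643573e-01],[3.56232757e-04,2.54771410e-01,-9.67001242e-01]]),camera_matrix=np.array([[364.3952127,0,322.23480957],[0,364.3952127,239.97709156],[0,0,1]]))
pts=dict(knob=(325.7,241,72),far=(325.5,167.3,40),near=(325.3,121.3,40),send1=(325,51.35,40),send2=(325.2,93.25,40),pin=(325.6,78.3,44))
W={k:atz(c,v[:2],v[2])[:2] for k,v in pts.items()}
for k,v in W.items(): print(k,v.round(1))
s=(W['send1']+W['send2'])/2; print('slot',s, np.linalg.norm(s-W['knob']),np.linalg.norm(s-W['far']),np.linalg.norm(W['send1']-W['send2']))
u=s-W['knob'];u/=np.linalg.norm(u);th=np.degrees(np.arctan2(u[1],u[0]));print(th)
P=s+132*u
for e in (98.4,98.9,99.4):
  print([np.round(x,3) for x in goal(P,e,W['pin'])])
E
```

```text
knob [486.2 -99.7]
far [481.6 -49.5]
near [478.2 -15.9]
send1 [473.5  31.6]
send2 [476.3   3.7]
pin [475.6  13.2]
slot [474.89093592  17.63252642] 117.8976895126398 67.50219489361993 28.03179517711406
95.51760956128052
[array([-5.179, -1.176]), np.float64(0.994), array([406.691, 200.937]), array([492.878, -33.737]), np.float64(110.166), array([473.721,  18.15 ])]
[array([-5.117,  0.014]), np.float64(0.998), array([405.848, 200.625]), array([493.088, -33.659]), np.float64(110.424), array([474.862,  18.256])]
[array([-5.044,  1.203]), np.float64(1.002), array([404.995, 200.306]), array([493.301, -33.579]), np.float64(110.685), array([476.003,  18.371])]
```

Call:
{"fn": "move_arm", "kwargs": {
  "steps": [
    [[0.036, 0.084, 0.2], 0, 0],
    [[0, 0, 0.6], 0, 0],
    [[0, 0, 0.6], 0, 0],
    [[0, 0, 0.6], 0, 0],
    [[0, 0, 0.6], 0, 0],
    [[0, 0, 0.6], 0, 0],
    [[0, 0, 0.6], 0, 0],
    [[0, 0, 0.6], 0, 0],
    [[0, 0, 0.3], 0, 0],
    [[0, 0, 0], 0, 0],
    [[0, 0, 0], 0, 0]
  ]
}}

```text
t: 4.62
ee_pos: [486.3, -99.7, 45.6]
orientation: [-2.115, -2.323, 0.0]
ft_force: [-0.4, -0.5, -0.2]
width: 88.0
grasp_force: 0.0
```

Call:
{"fn": "move_arm", "kwargs": {
  "steps": [
    [[0, 0, 0], 0, 0.5],
    [[0, 0, 0], 0, 0.6],
    [[0, 0, 0], 0, 0.7],
    [[0, 0, 0], 0, 0.75],
    [[0, 0, 0], 0, 0.8],
    [[0, 0, 0], 0, 0.84],
    [[0, 0, 0], 0, 0.88],
    [[0, 0, 0], 0, 0.92],
    [[0, 0, 0], 0, 0.96],
    [[0, 0, 0], 0, 1],
    [[0, 0, 0], 0, 1],
    [[0, 0, 0], 0, 1],
    [[0, 0, 0], 0, 1]
  ]
}}

```text
t: 5.7
ee_pos: [486.3, -99.7, 45.6]
orientation: [-2.114, -2.324, -0.0]
ft_force: [0.2, 0.4, 0.4]
width: 15.5
grasp_force: 30.0
```

Call:
{"fn": "move_arm", "kwargs": {
  "steps": [
    [[0.02, 0, -0.14], 0, 1],
    [[0.02, 0, -0.14], 0, 1],
    [[0.02, 0, -0.14], 0, 1],
    [[0.02, 0, -0.14], 0, 1],
    [[0.02, 0, -0.14], 0, 1],
    [[0.02, 0, -0.14], 0, 1],
    [[0.02, 0, -0.14], 0, 1],
    [[0.02, 0, -0.14], 0, 1],
    [[0.02, 0, -0.14], 0, 1],
    [[0.02, 0, -0.14], 0, 1],
    [[0, 0, 0], 0, 1]
  ]
}}

```text
t: 6.62
ee_pos: [486.1, -94.8, 81.4]
orientation: [2.114, 2.323, 0.001]
ft_force: [0.4, 0.1, -1.6]
width: 14.9
grasp_force: 30.0
```

Run:
```python
from h import *
o,c=wristcam(); save(cv2.resize(c['image'][0:280,180:460],None,fx=2,fy=2),'w2.png'); print(o['t'],o['ee_pos'],yaw(o['orientation']),o['ft_force'],o['width'])
print(proj(c,(475.6,13.2,44)))
```

```text
6.6167 [486.13933943 -94.75531219  81.37480075] 5.4126375292495705 [ 0.42793491  0.08514465 -1.58818506] 14.850600293581039
[322.58008816  62.46565113]
```

View pics/w2.png

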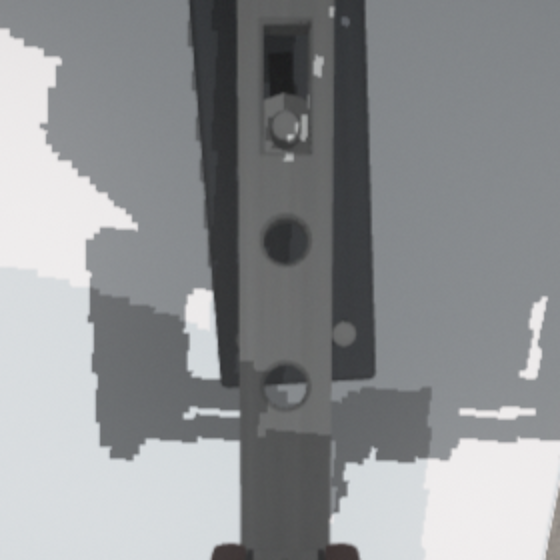

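Call:
{"fn": "move_arm", "kwargs": {
  "steps": [
    [[0.173, 0.032, 0], -0.2, 1],
    [[0.172, 0.035, 0], -0.2, 1],
    [[0.172, 0.038, 0], -0.2, 1],
    [[0.171, 0.041, 0], -0.2, 1],
    [[0.17, 0.044, 0], -0.2, 1],
    [[0.17, 0.047, 0], -0.2, 1],
    [[0.169, 0.05, 0], -0.2, 1],
    [[0.168, 0.053, 0], -0.2, 1],
    [[0.167, 0.056, 0], -0.2, 1],
    [[0.166, 0.059, 0], -0.2, 1],
    [[0.165, 0.062, 0], -0.2, 1],
    [[0.164, 0.065, 0], -0.2, 1],
    [[0.163, 0.068, 0], -0.2, 1],
    [[0.162, 0.071, 0], -0.2, 1],
    [[0.161, 0.074, 0], -0.2, 1],
    [[0, 0, 0], 0, 1],
    [[0, 0, 0], 0, 1]
  ]
}}

```text
t: 8.08
ee_pos: [491.3, -28.5, 80.5]
orientation: [-1.792, -2.579, 0.0]
ft_force: [0.0, 1.2, -1.5]
width: 15.2
grasp_force: 30.0
```

Run:
```python
from h import *
o,c=wristcam(); save(cv2.resize(c['image'][0:280,180:460],None,fx=2,fy=2),'w3.png'); print(o['t'],o['ee_pos'],yaw(o['orientation']),o['ft_force'],o['width'])
np.savez('w3.npz',xyz=c['xyz'],rotation=c['rotation'],camera_matrix=c['camera_matrix'])
print((proj(c,(475.6,13.2,44))-[180,0])*2)
```

```text
8.0833 [491.29221743 -28.4773376   80.51097904] 20.435149181986244 [ 0.01912916  1.22455913 -1.4511157 ] 15.209769399119393
[286.26096166 379.8432102 ]
```

View pics/w3.png

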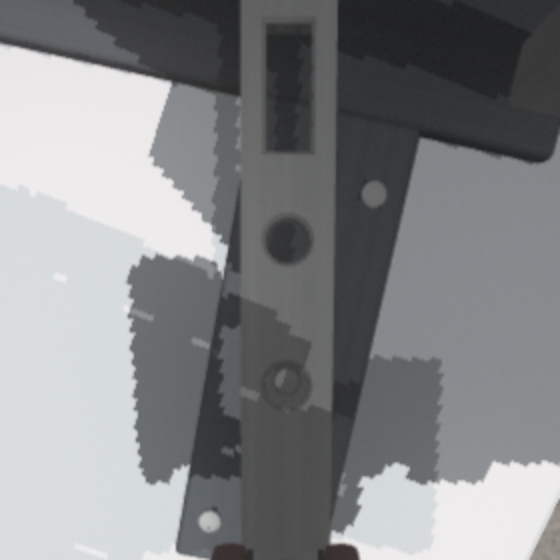

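Call:
{"fn": "move_arm", "kwargs": {
  "steps": [
    [[-0.022, 0, 0.1], 0, 1],
    [[-0.022, 0, 0.1], 0, 1],
    [[-0.022, 0, 0.1], 0, 1],
    [[-0.022, 0, 0.1], 0, 1],
    [[-0.022, 0, 0.1], 0, 1],
    [[-0.022, 0, 0.1], 0, 1],
    [[-0.022, 0, 0.1], 0, 1],
    [[0, 0, 0], 0, 1],
    [[0, 0, 0], 0, 1]
  ]
}}

```text
t: 8.88
ee_pos: [493.1, -32.7, 63.0]
orientation: [-1.793, -2.58, 0.0]
ft_force: [0.5, 0.1, 0.2]
width: 15.4
grasp_force: 30.0
```

Run:
```python
from h import *
o,c=wristcam(); cv2.imwrite('pics/w4.png',cv2.resize(c['image'][150:250,280:370,::-1],None,fx=6,fy=6,interpolation=cv2.INTER_CUBIC)); print(o['t'],o['ee_pos'],yaw(o['orientation']),o['ft_force'],o['width'])
f=lambda P:((proj(c,P)-[280,150])*6).round(1)
u=-np.array([np.cos(np.radians(110.4)),np.sin(np.radians(110.4))])
pin=np.array([475.6,13.2])
print('tip',f((*pin,44)))
for z in (48,54): print(z,f((*pin,z)),f((*(pin+u),z)),f((*(pin+[u[1],-u[0]]),z)))
```

```text
8.8833 [493.06649102 -32.65944492  63.02160117] 20.40289570806992 [0.51067592 0.06962391 0.24622017] 15.433991164108033
tip [256.4 210.3]
48 [256.5 215.6] [256.5 228. ] [244.2 215.6]
54 [256.6 224.2] [256.6 236.9] [243.9 224.2]
```

View pics/w4.png

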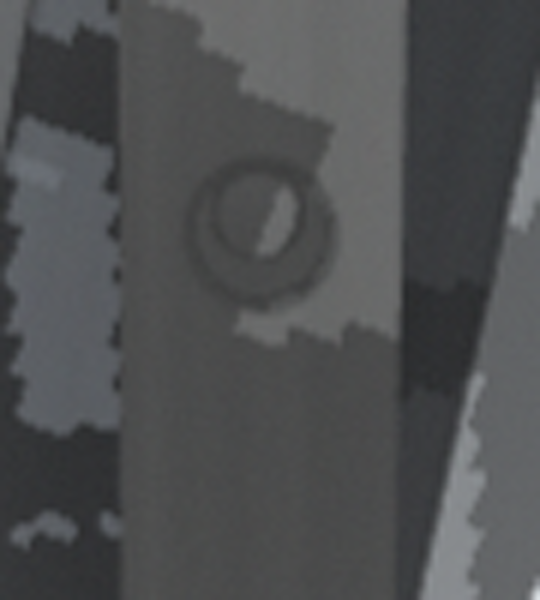

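Call:
{"fn": "move_arm", "kwargs": {
  "steps": [
    [[0.02, -0.005, 0], 0, 1],
    [[0.02, -0.005, 0], 0, 1],
    [[-0.007, 0, 0.05], 0, 1],
    [[-0.007, 0, 0.05], 0, 1],
    [[-0.007, 0, 0.05], 0, 1],
    [[-0.007, 0, 0.05], 0, 1],
    [[-0.007, 0, 0.05], 0, 1],
    [[-0.007, 0, 0.05], 0, 1],
    [[0, 0, 0], 0, 1]
  ]
}}

```text
t: 9.68
ee_pos: [492.8, -32.7, 55.4]
orientation: [-1.793, -2.579, 0.0]
ft_force: [-0.4, -1.0, 0.6]
width: 15.3
grasp_force: 30.0
```

Call:
{"fn": "move_arm", "kwargs": {
  "steps": [
    [[-0.007, 0, 0.05], 0, 1],
    [[-0.007, 0, 0.05], 0, 1],
    [[-0.007, 0, 0.05], 0, 1],
    [[-0.007, 0, 0.05], 0, 1],
    [[0, 0, 0], 0, 1]
  ]
}}

```text
t: 10.1
ee_pos: [493.0, -33.3, 50.4]
orientation: [-1.793, -2.579, 0.0]
ft_force: [-0.2, -1.1, 0.1]
width: 15.1
grasp_force: 30.0
```

Call:
{"fn": "move_arm", "kwargs": {
  "steps": [
    [[-0.007, 0, 0.04], 0, 1],
    [[-0.007, 0, 0.04], 0, 1],
    [[-0.007, 0, 0.04], 0, 1],
    [[-0.007, 0, 0.04], 0, 1],
    [[0, 0, 0], 0, 1],
    [[0, 0, 0], 0, 1]
  ]
}}

```text
t: 10.6
ee_pos: [493.2, -33.9, 46.6]
orientation: [-1.793, -2.58, 0.0]
ft_force: [-0.6, -0.3, -0.4]
width: 15.5
grasp_force: 30.0
```

Call:
{"fn": "move_arm", "kwargs": {
  "steps": [
    [[0, 0, 0.02], 0, 1],
    [[0, 0, 0.02], 0, 1],
    [[0, 0, 0.02], 0, 1],
    [[0, 0, 0], 0, 1]
  ]
}}

```text
t: 10.93
ee_pos: [493.4, -34.0, 45.7]
orientation: [1.793, 2.58, 0.0]
ft_force: [-1.8, 0.6, 8.3]
width: 15.6
grasp_force: 30.0
```

Call:
{"fn": "move_arm", "kwargs": {
  "steps": [
    [[0, 0, -0.01], 0, 1],
    [[0, 0, 0], 0, 0.75],
    [[0, 0, 0], 0, 0.7],
    [[0, 0, 0], 0, 0.6],
    [[0, 0, 0], 0, 0.5],
    [[0, 0, 0], 0, 0.5],
    [[0, 0, 0], 0, 0.5],
    [[0, 0, -0.3], 0, 0.5],
    [[0, 0, -0.5], 0, 0.5],
    [[0, 0, -0.8], 0, 0.5],
    [[0, 0, -0.8], 0, 0.5],
    [[0, 0, -0.8], 0, 0.5],
    [[0, 0, -0.8], 0, 0.5],
    [[0, 0, 0], 0, 0.5],
    [[0, 0, 0], 0, 0.5]
  ]
}}

```text
t: 12.18
ee_pos: [494.1, -34.1, 146.7]
orientation: [1.791, 2.578, 0.002]
ft_force: [-0.6, 0.1, -0.4]
width: 43.9
grasp_force: 0.0
```

Run:
```python
from h import *
o,c=wristcam(); s=cams.get_image('scene')
a=cv2.resize(c['image'][60:260,260:390],None,fx=3,fy=3,interpolation=cv2.INTER_CUBIC)
b=cv2.resize(s['image'][190:310,280:400],(400,400),interpolation=cv2.INTER_CUBIC); b=np.vstack([b,np.zeros((200,400,3),np.uint8)])
save(np.hstack([a,b]),'w5.png'); print(o['t'],o['ee_pos'],o['ft_force'],o['width'])
f=lambda P:((proj(c,P)-[260,60])*3+1).round(1)
print('tip',f((475.6,13.2,44)),'hole top',f((475.6,13.2,40)),'knob top',f((493.1,-33.7,72)))
```

```text
12.1833 [494.09493756 -34.05466426 146.68446037] [-0.55588255  0.10464496 -0.4414175 ] 43.948148531136084
tip [185.4 330.4] hole top [185.4 329.3] knob top [185.7 563.7]
```

View pics/w5.png

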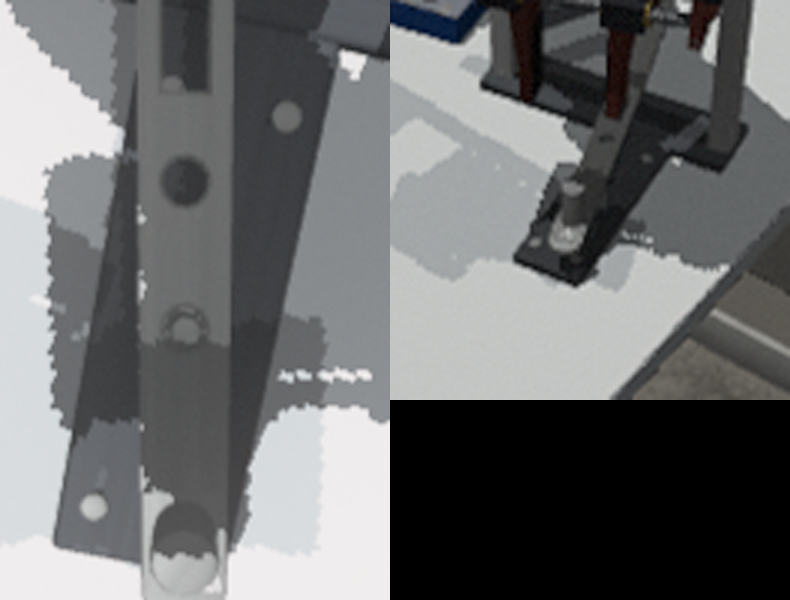

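```bash
python3 -c "
from workcell import ctrl
print(ctrl.close_job())"
```

```text
the job is handed in; nothing more can be done
None
```

The vent is open and the stay's hole nearest the knob is down over the pin, resting on its collar by grip height and touch; peak contact read was about 8 N, the arm is clear, and the job was handed in at about 12 s.

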